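Click the photometer's filter slide to its third stop and start the reading

ROBOT

A 7-joint arm with a two-finger parallel gripper is mounted at the origin on a cart in front of the work surface, level with it; the furniture and walls round the work are solid. World frame = base frame: x ahead of the robot, y to its left, z up, the work surface at z = 0. Lengths are in m, angles in rad, forces in N, time in s.
With the tool pointing down it reaches from about 0.425 to 0.925 m from the base axis. Payload 6.8 kg.
Tool frame: the origin (TCP) lies on the front face of the gripper's body, between the roots of the fingers; the fingertips stand 73 mm ahead of it and the grasp point (between the pads) lies 54 mm ahead of it; z points along the fingers, y is the direction in which the jaws open and shut (so a half turn about z gives the same grasp; the last joint's range is limited). The gripper opens to 85 mm and grips with 20 to 120 N. Pads are 22 mm wide; open, the fingers measure 114 mm over their backs; the gripper's body (76 mm by 85 mm) begins 54 mm behind the grasp point. The pads swing forward as they close: fully open they stand 13 mm farther back than shut.
Start: joints at [-1.45, 0.477, 0.022, 1.555, -0.011, 1.109, -0.083], TCP at [0.153, 0.657, 0.304] pointing down, gripper open.
Joint ranges: [-2.96, 2.96], [-0.34, 2.1], [-1.41, 1.46], [0.24, 2.44], [-1.37, 4.51], [0.17, 1.92], [-2.96, 2.96]. Speed limits (rad/s): [2.39, 2.39, 3.14, 3.14, 3.14, 3.14, 3.14].

INTERFACE

Orientations are given as a rotation vector (axis times angle).
In Python, from bench import * gives the robot as it stands.
- The arm moves only by the tool jog_arm, never from a script. Its argument "plan" is a list of rows, each a list of 2 entries, a list of its own where there are three numbers: the shift along the world's x, y, z in cm, then the turn about the world's z in rad. In form: [[[tx, ty, tz], twist], ...]. A call has 1 to 12 rows; each row shifts and turns the commanded pose from where the row before left it; what a row does not reach is not made up. A row lasts 1/10 s, in which the tool goes at most 50 mm and 8.59 degrees, less where a joint would pass 70% of its speed; a pose out of reach is approached as far as the arm can. A call is refused whole if a number of a shift passes 5 or a number of a turn 0.15, either way. A call with a gripper value outside its range is refused whole. "hand" is the finger opening in cm, from 0 to 8.54, set as the call begins (left out, the last holds). The fingers move at their own pace and stop on an object; "grip_force" is the grip in N (left out, the last holds). Time passes only in rows, so rows that do not move let the fingers close. It gives the time, the measured TCP pose, the force and the opening at its end, in the units of the state.
- get_obs(): the state, without advancing time (a new reading comes with each control period).
- grab_frame(name): name is "scene" or "top" or "wrist"; returns the picture (420x560x3 uint8, red, green, blue); there is no depth.
- get_calibration(name): a dict with "intrinsics" (3x3 intrinsics, pixels), "xyz" and "orientation" of the camera in the world. Camera axes: x right, y down, z forward; pixel columns grow to the right and rows downward; lengths in m; the calibration is good to about 2 mm. The wrist camera is an equidistant fisheye: a pixel r from the principal point sees the ray r / f radians off the axis. A picture is of the moment at which its call begins: read the wrist's pose just before it. get_calibration takes no time and is no camera call; for the wrist camera it gives the pose at the moment of the call.
- hand_in(): hands the job in, once; it reports no verdict.
The state is a dict: "clock": time; "joints": joint angles; "qvel": joint speeds; "tau": joint torques, N m; "tcp_pos": TCP position; "orientation": TCP orientation; "contact_force": force on the tool from outside, world axes, zero at the start; "moment": the same for the moment, N m; "grip_width": finger opening in m.
Only numpy, scipy, OpenCV 4.12 (cv2) and the standard library are available. Lean on these libraries where they do the work, as an engineer would, in place of code of your own. Each camera call takes 0.05 s, during which the arm holds its last target. There are 200 camera calls.

TASK

Take a reading through the third filter of the bench photometer: with a fingertip or the outside of the fingers push the black tab from the parked right-hand end of its slot to the left, counting the clicks, and leave it resting in the third click without ever running on into the fourth. Then press the round start key on the photometer all the way down with a fingertip, and let it come up again. Do not pinch the tab or press on its top, and leave the cuvettes and beakers on and behind the photometer standing where they are.

Things in the scene. Friction and masses are not known exactly. Their poses are not given: they have to be found in the camera images.
- photometer: Fixed low instrument box, white with a grey deck, 130 (x) x 190 (y) x 45 mm high, on the worktop. Origin at the centre of its underside; its +x points to its back (away from the robot), +y to its left along the slot, z up. The flat deck is 45 mm above the origin. The slot runs along y over the middle of the deck (x = 0). Cannot be moved.
- filter_slide (a joint): Travel of the black tab along the photometer's +y, in m: 0 at the right end of the slot (tab centre at y = -50 mm in the photometer's frame), 0.100 at the left end. Starts loose in the parking stretch (0 to 0.023), where about 0.5 N slides it; the push rises from 0.025. Then it clicks into stops at 0.042 (first), 0.056 (second), 0.070 (third), 0.084 (fourth), 0.098 (fifth); crests lie halfway, at 0.035, 0.049, 0.063 ...
- tab_top (a point): Centre of the top of the black tab that stands up from the slot: an upright block 24 (x) x 12 (y) x 34 mm above the deck, so 79 mm above the worktop; the point moves with the tab. The face to push is the right one (photometer's -y), 6 mm from the centre.
- push_face (a point): Centre of the tab's right face, the one to push (64 mm above the worktop; moves with the tab; axes as the photometer's). Leaving a stop takes about 5 N (up to 8 N), steady until just before the crest, where it drops to nothing; within 1 mm of the crest the tab may balance. A little past it the tab snaps some 6 mm ahead of the finger into the next stop by itself and stays.
- start_key (a joint): Travel of the start key, in m: 0 up, 0.006 fully down; it springs back. Fully down takes about 4 N.
- start_key_top (a point): Centre of the top of the start key: a round grey push key, 26 mm across, in a black collar at the front left of the deck, its top 67 mm above the worktop, the collar 42 mm across and 57 mm high (key 42 mm in front of the slot and 55 mm left of the photometer's centre). Pressed straight down.
- deck_cuvette_1: Loose clear cuvette, 12 x 12 x 45 mm, standing upright on the deck behind the slot, to the right. Origin at the centre of its underside. Bystander.
- deck_cuvette_2: Loose clear cuvette with a white cap, 14 x 14 x 50 mm, standing upright on the deck behind the slot, left of the middle. Origin at the centre of its underside. Bystander.
- small_beaker: Loose glass beaker, 55 mm across, 71 mm high, on the worktop behind the photometer. Origin at the centre of its underside. Bystander.
- big_beaker: Loose glass beaker, 73 mm across, 93 mm high, on the worktop behind the photometer, left of the small one. Origin at the centre of its underside. Bystander.

How it is judged:
On the way, in this order (a step that is already met when the one before it is completed fails the run):
1. the tab rests in the third click (value of joint filter_slide between 0.0665 and 0.0735 m and velocity of joint filter_slide below 0.01 m/s), for 0.2 s.
2. the start key is pressed down (value of joint filter_slide between 0.0665 and 0.0735 m and value of joint start_key above 0.0045 m).
At the end, for the whole second after the job is handed in: The tab rests in the third click (slide at 0.070 within 3.5 mm), the start key has been pressed at least 4.5 mm down after that and is up again (within 1.5 mm), and the cuvettes and beakers stand upright (value of joint filter_slide between 0.0665 and 0.0735 m and value of joint start_key below 0.0015 m and angle between each of deck_cuvette_1, deck_cuvette_2, small_beaker, big_beaker's own z axis and vertical below 0.35 rad); the robot touches nothing.
It fails at once if the tab ran on past the third click into the fourth (slide beyond 0.079) (value of joint filter_slide above 0.079 m).
It fails at once if the start key was pressed (over 3 mm) while the tab was not in the third click (value of joint start_key above 0.003 m and not (value of joint filter_slide between 0.0665 and 0.0735 m)).
It fails at once if the tab was pinched or pressed on top instead of pushed from its right side (fingers bear on both its halves at once) (contact force between the fingers and filter_slide_c2 above 0.7 N and contact force between the fingers and filter_slide_c1 above 0.7 N).
It fails at once if a cuvette or beaker by the photometer was lifted, moved over 25 mm or tipped (distance of any of deck_cuvette_1, deck_cuvette_2, small_beaker, big_beaker from where it was at the start of the episode above 0.025 m or angle between any of deck_cuvette_1, deck_cuvette_2, small_beaker, big_beaker's own z axis and vertical above 0.35 rad).
It also fails if it takes over 72 s, if anything falls off the work surface, if the arm or the gripper's body presses on something with over 40 N, if the wrist force passes 120 N, or if a joint passes its speed limit or range.

## Working session

There is one attempt and no reset: what is moved stays moved. The work goes in short steps, Python scripts to look and compute and a tool call to move; the robot and the scene stay as the last step left them, time stands still between calls to the robot, and variables do not carry over. Pictures are saved under pics/ and viewed, about 8 in all and at most 12, crops included, and the job is handed in when it is done.

Besides the shell and the picture viewer there is one more tool, called after "Request:" in YAML: its name, and indented under it one key for each argument. jog_arm: Moves the arm, as the interface text tells. Its arguments: {"type":"object","properties":{"plan":{"type":"array","items":{"type":"array"}},"hand":{"type":"number"},"grip_force":{"type":"number"}},"required":["plan"]}

```bash
mkdir -p pics
python3 - <<'E'
from bench import *
import cv2
o=get_obs();print({k:o[k] for k in('clock','tcp_pos','orientation','contact_force','grip_width')})
for n in('scene','top'):
    cv2.imwrite(f'pics/{n}0.png',grab_frame(n)[:,:,::-1]);print(n,get_calibration(n))
E
```

```text
{'clock': 0.0, 'tcp_pos': array([0.15299566, 0.65696192, 0.30291549]), 'orientation': array([-3.58591125e-01, -3.12098363e+00,  2.87187163e-03]), 'contact_force': array([-0.9476461 , -0.23977293,  0.02153556]), 'grip_width': 0.08507801390773581}
scene {'intrinsics': array([[518.70874094,   0.        , 284.62358924],
       [  0.        , 518.70874094, 210.50183428],
       [  0.        ,   0.        ,   1.        ]]), 'xyz': array([ 0.14746931, -0.55379717,  0.41404525]), 'orientation': array([-1.91979577,  0.51894943, -0.37339183])}
top {'intrinsics': array([[419.82102246,   0.        , 277.30495365],
       [  0.        , 419.82102246, 214.05731634],
       [  0.        ,   0.        ,   1.        ]]), 'xyz': array([0.39782561, 0.0995282 , 0.91408303]), 'orientation': array([-2.15427088,  2.10427761, -0.21738381])}
```

View pics/top0.png

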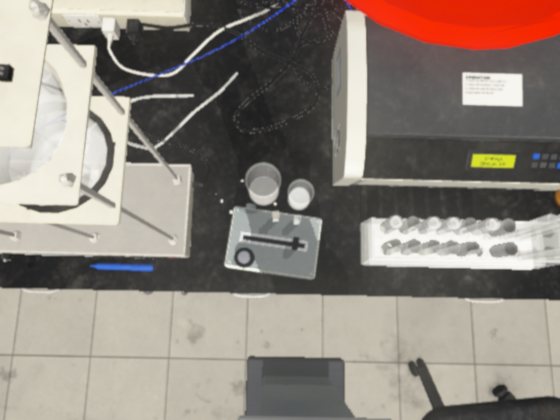

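View pics/scene0.png

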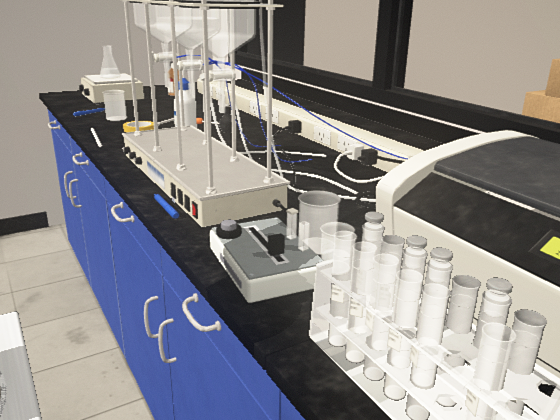

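The top view shows the photometer at about cols 225–322, rows 207–278: slot along row ~241, key at about (244,257), tab near (297,243). Next I'll enlarge both views.

```bash
cat > h.py <<'E'
import numpy as np,cv2
from scipy.spatial.transform import Rotation as R
from bench import *
def proj(n,P):
    c=get_calibration(n);p=(np.atleast_2d(P)-c['xyz'])@R.from_rotvec(c['orientation']).as_matrix()
    q=p@np.array(c['intrinsics']).T
    return q[:,:2]/q[:,2:]
def unproj(n,uv,z):
    c=get_calibration(n);d=R.from_rotvec(c['orientation']).as_matrix()@np.linalg.inv(c['intrinsics'])@np.array([*uv,1.])
    return c['xyz']+d*(z-c['xyz'][2])/d[2]
E
python3 - <<'E'
import cv2,numpy as np
t=cv2.imread('pics/top0.png')[170:290,215:335];s=cv2.imread('pics/scene0.png')[180:310,200:360]
cv2.imwrite('pics/c0.png',np.hstack([cv2.resize(t,(400,400),interpolation=2),cv2.resize(s,(400,325),interpolation=2)]) if 0 else np.hstack([cv2.resize(t,(400,400),interpolation=2),cv2.copyMakeBorder(cv2.resize(s,(400,325),interpolation=2),0,75,0,0,0)]))
E
```

```text
(no output)
```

View pics/c0.png

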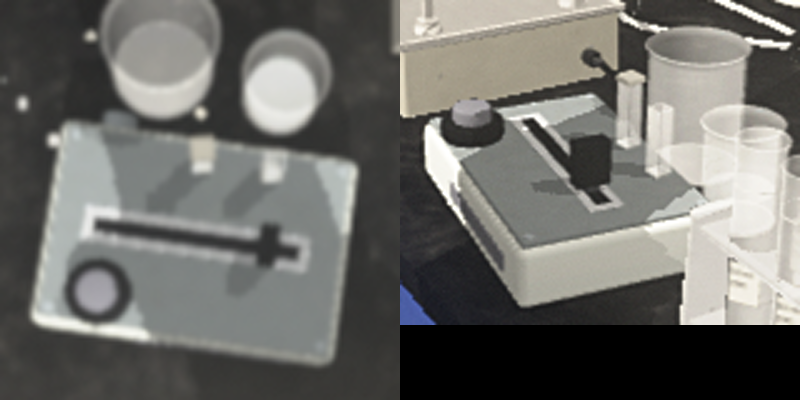

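```bash
cat > fit.py <<'E'
from h import *
from scipy.optimize import least_squares
T=lambda u,v:(215+u*.3,170+v*.3)
S=lambda u,v:(200+(u-400)*.4,180+v*.4)
obs=[('top',(-.065,-.095,.045),T(330,362)),('top',(.065,-.095,.045),T(356,160)),('top',(.065,.095,.045),T(65,124)),('top',(-.065,.095,.045),T(34,322)),
('top',(-.042,.055,.067),T(98,291)),('top',('t',),T(269,242)),
('scene',(-.042,.055,.067),S(473,112)),('scene',('t',),S(591,141)),('scene',(-.065,-.095,.045),S(526,246))]
def res(p):
    r=[]
    for n,q,uv in obs:
        if q[0]=='t': q=(0,-.05+p[3],.079)
        c,s=np.cos(p[2]),np.sin(p[2])
        r.append(proj(n,[p[0]+c*q[0]-s*q[1],p[1]+s*q[0]+c*q[1],q[2]])[0]-uv)
    return np.ravel(r)
a=unproj('top',T(195,240),.045)
f=least_squares(res,[a[0],a[1],0,.01],loss='soft_l1')
print(f.x);print(res(f.x).reshape(-1,2).round(1))
x,y,w,s=f.x;c,sn=np.cos(w),np.sin(w)
for k,q in dict(tab=(0,s-.05),key=(-.042,.055)).items():print(k,x+c*q[0]-sn*q[1],y+sn*q[0]+c*q[1])
for n,uv,z in(('cuv1',(272,180),.045),('cuv2',(202,170),.045),('cap2',(203,145),.095)):print(n,unproj('top',T(*uv),z))
print('tool',R.from_rotvec(get_obs()['orientation']).as_matrix().round(3))
E
python3 fit.py
```

```text
[ 0.50622085  0.09267657 -0.09854851  0.00472456]
[[ 2.6 -0.6]
 [ 1.1 -1.9]
 [-0.9 -2. ]
 [-0.5  0.1]
 [ 0.6 -0.3]
 [ 1.4 -0.9]
 [-2.9 -2.8]
 [-1.  -0.8]
 [-3.2  1.5]]
tab 0.50176624236831 0.04762080386961995
key 0.46983603334346963 0.15154205349995872
cuv1 [0.543398   0.04710522 0.045     ]
cuv2 [0.54869338 0.09133709 0.045     ]
cap2 [0.55514547 0.09155418 0.095     ]
tool [[-0.974  0.227 -0.   ]
 [ 0.227  0.974 -0.002]
 [-0.    -0.002 -1.   ]]
```

Request:
jog_arm:
  plan:
    - [[0, -4, 0], 0]
    - [[0, -4, 0], 0]
    - [[0, -4, 0], 0]
    - [[0, -4, 0], 0]
    - [[0, -4, 0], 0]
    - [[3, -2, 0], 0]
    - [[3, -2, 0], 0]
    - [[3, -2, 0], 0]
    - [[3, -2, 0], 0]
    - [[3, -2, 0], 0]
    - [[2, -3, 0], 0]
    - [[2, -3, 0], 0]
  hand: 0
  grip_force: 20

```text
clock: 1.3
tcp_pos: [0.3439, 0.2961, 0.3037]
orientation: [-0.359, -3.121, 0.001]
contact_force: [0.4, 1.2, -0.8]
grip_width: -0.0
```

Request:
jog_arm:
  plan:
    - [[1.5, -4, 0], 0.05]
    - [[1.5, -4, 0], 0.05]
    - [[1.5, -4, 0], 0.03]
    - [[2.7, -4.6, 0], 0]
    - [[2.7, -4.6, 0], 0]
    - [[2.7, -4.6, 0], 0]
    - [[2.7, -4.6, 0], 0]
    - [[0, 0, -2], 0]
    - [[0, 0, -2], 0]
    - [[0, 0, 0], 0]

```text
clock: 2.3
tcp_pos: [0.4877, 0.0045, 0.2616]
orientation: [-0.156, -3.133, 0.003]
contact_force: [-0.4, 0.5, 0.1]
grip_width: -0.0
```

Run:
```python
from h import *
o=get_obs();print(o['clock'],o['tcp_pos'],R.from_rotvec(o['orientation']).as_matrix().round(3).tolist(),get_calibration('wrist'))
w=grab_frame('wrist');s=grab_frame('scene')
cv2.imwrite('pics/w1.png',w[:,:,::-1]);cv2.imwrite('pics/s1.png',s[:,:,::-1])
```

```text
2.3 [0.48772738 0.00449503 0.26163803] [[-0.995, 0.099, -0.005], [0.099, 0.995, -0.001], [0.005, -0.002, -1.0]] {'intrinsics': array([[325.1922621 ,   0.        , 274.93532131],
       [  0.        , 325.1922621 , 210.64524459],
       [  0.        ,   0.        ,   1.        ]]), 'xyz': array([0.4142043 , 0.01248129, 0.33190913]), 'orientation': array([2.15640431, 1.95264881, 0.28609278])}
```

View pics/w1.png

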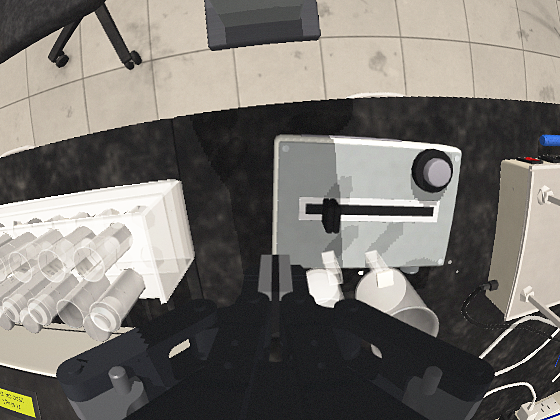

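The wrist view shows the whole photometer: key top at about (434,171), tab at (331,215), slot ends at (305,209) and (436,212), deck front corners at (275,137) and (461,148). I'll overlay the fitted model on an enlarged crop.

```bash
cat > ov.py <<'E'
from h import *
def wproj(P,c):
    p=(np.atleast_2d(P)-c['xyz'])@R.from_rotvec(c['orientation']).as_matrix()
    r=np.hypot(p[:,0],p[:,1]);th=np.arctan2(r,p[:,2]);K=c['intrinsics']
    return np.c_[K[0,2]+K[0,0]*th*p[:,0]/r,K[1,2]+K[1,1]*th*p[:,1]/r]
def model(p):
    x,y,w,s=p
    L=[]
    def line(a,b):L.append(np.linspace(a,b,12))
    def rect(cx,cy,dx,dy,z):
        q=[(cx+i*dx,cy+j*dy,z) for i,j in((-1,-1),(1,-1),(1,1),(-1,1))]
        for k in range(4):line(q[k],q[(k+1)%4])
    rect(0,0,.065,.095,.045);rect(0,s-.05,.012,.006,.079);rect(0,s-.05,.012,.006,.045)
    t=np.linspace(0,2*np.pi,40);L.append(np.c_[-.042+.013*np.cos(t),.055+.013*np.sin(t),0*t+.067])
    M=R.from_euler('z',w).as_matrix()
    return [l@M.T+[x,y,0] for l in L]
def overlay(img,p,pr,x0,y0,w,h,k,out):
    im=cv2.resize(img[y0:y0+h,x0:x0+w,::-1],None,fx=k,fy=k,interpolation=cv2.INTER_CUBIC)
    for l in model(p):
        cv2.polylines(im,[np.int32(((pr(l)-[x0,y0]+.5)*k).round())],False,(0,0,255),1)
    cv2.imwrite(out,im)
E
python3 - <<'E'
from ov import *
c=get_calibration('wrist');w=cv2.imread('pics/w1.png')[:,:,::-1]
overlay(w,[.50622,.09268,-.09855,.0047],lambda l:wproj(l,c),265,125,200,150,4,'pics/w1o.png')
E
```

```text
(no output)
```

View pics/w1o.png

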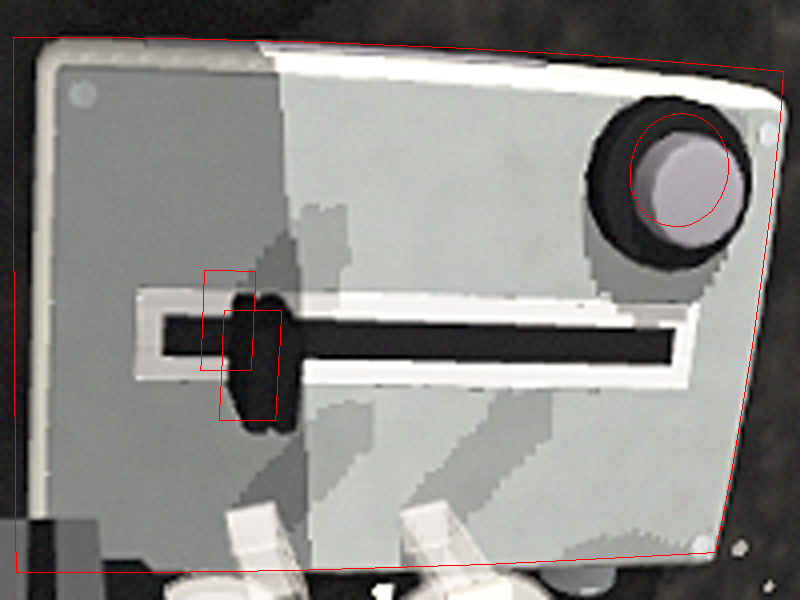

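```bash
cat > fit2.py <<'E'
from ov import *
from scipy.optimize import least_squares
C=get_calibration('wrist')
T=lambda u,v:(215+u*.3,170+v*.3)
S=lambda u,v:(200+(u-400)*.4,180+v*.4)
W=lambda u,v:(265+u/4-.4,125+v/4-.4)
a,b=.062,.092
obs=[('top',(-a,-b,.045),T(330,362)),('top',(a,-b,.045),T(356,160)),('top',(a,b,.045),T(65,124)),('top',(-a,b,.045),T(34,322)),
('top',(-.042,.055,.067),T(98,291)),('top',('t',),T(269,242)),
('scene',(-.042,.055,.067),S(473,112)),('scene',('t',),S(591,141)),('scene',(-a,-b,.045),S(526,246)),
('w',(-.042,.055,.067),W(698,193)),('w',(-.042,.055,.057),W(668,182)),('w',(-a,-b,.045),W(40,48)),('w',(-a,b,.045),W(787,100)),('w',(a,b,.045),W(716,553)),('w',('t',),W(270,376))]
def res(p,sel):
    r=[]
    for n,q,uv in obs:
        if n not in sel: continue
        if q[0]=='t': q=(0,-.05+p[3],.079)
        c,s=np.cos(p[2]),np.sin(p[2]);P=[p[0]+c*q[0]-s*q[1],p[1]+s*q[0]+c*q[1],q[2]]
        r.append((wproj(P,C) if n=='w' else proj(n,P))[0]-uv)
    return np.ravel(r)
for sel in(['top'],['scene','w'],['w'],['top','scene','w']):
    f=least_squares(res,[.506,.093,-.1,.01],args=(sel,),loss='soft_l1')
    x,y,w,s=f.x;M=lambda a,b:np.round([x+np.cos(w)*a-np.sin(w)*b,y+np.sin(w)*a+np.cos(w)*b],4)
    print(sel,f.x.round(4),'tab',M(0,s-.05),'key',M(-.042,.055),'rms',np.sqrt((f.fun**2).mean()).round(2))
E
python3 fit2.py
```

```text
['top'] [ 0.5042  0.0938 -0.1098  0.0065] tab [0.4994 0.0505] key [0.4685 0.1531] rms 0.49
['scene', 'w'] [ 0.5097  0.0952 -0.1116  0.006 ] tab [0.5048 0.0515] key [0.4741 0.1546] rms 1.61
['w'] [ 0.5094  0.0958 -0.1159  0.0058] tab [0.5043 0.0518] key [0.474  0.1553] rms 1.13
['top', 'scene', 'w'] [ 0.5087  0.0945 -0.1172  0.0064] tab [0.5037 0.0513] key [0.4735 0.1541] rms 1.68
```

Request:
jog_arm:
  plan:
    - [[1.1, 0.6, 0], -0.013]
    - [[0, 0, -3], 0]
    - [[0, 0, -3], 0]
    - [[0, 0, -3], 0]
    - [[0, 0, -2], 0]
    - [[0, 0, -1], 0]
    - [[0, 0, 0], 0]
    - [[0, 0, 0], 0]

```text
clock: 3.2
tcp_pos: [0.5014, 0.0112, 0.1449]
orientation: [0.175, 3.135, 0.001]
contact_force: [0.5, -0.2, 0.3]
grip_width: 0.0
```

Run:
```python
from h import *
o=get_obs();print(o['clock'],o['tcp_pos'],R.from_rotvec(o['orientation']).as_matrix().round(3)[:,1],o['contact_force'])
w=grab_frame('wrist');s=grab_frame('scene')
a=cv2.resize(w[120:320,200:480],(560,400));b=cv2.resize(s[180:320,180:376],(560,400),interpolation=2)[:, :]
im=np.vstack([cv2.resize(a,(420,300)),cv2.resize(b,(420,300))])
cv2.imwrite('pics/s2.png',im[:,:,::-1])
```

```text
3.2 [0.5013716  0.01120429 0.14487083] [0.111 0.994 0.001] [ 0.49135699 -0.16659381  0.25324392]
```

View pics/s2.png

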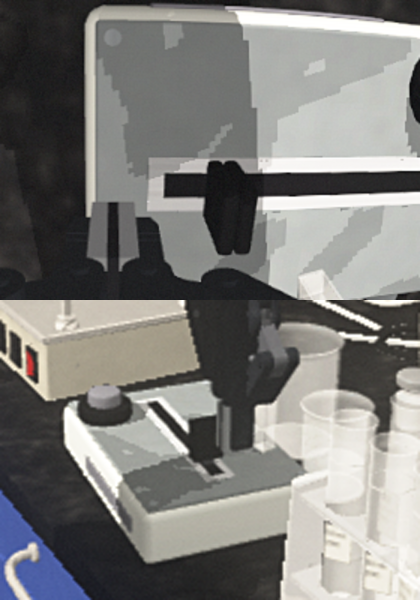

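The picture shows the closed fingers to the right of the tab, clear of it and the cuvettes. I'll check their alignment numerically.

Run:
```python
from ov import *
c=get_calibration('wrist');o=get_obs();M=R.from_rotvec(o['orientation']).as_matrix()
k=lambda P:((wproj(P,c)-[200,120])*1.5).round(0).tolist()
for d in(.073,.060):
    print('tip',d,[k(o['tcp_pos']+M@[a,b,d]) for a,b in((.011,-.0145),(.011,.0145),(-.011,.0145))])
u=np.array([.112,.994]);v=np.array([.994,-.112])
for z in(.079,.045):print('tab',z,[k([*(np.array([.503,.051])+a*v+b*u),z]) for a,b in((-.012,-.006),(-.012,.006),(.012,.006),(.012,-.006))])
```

```text
tip 0.073 [[[66.0, 194.0]], [[156.0, 194.0]], [[154.0, 253.0]]]
tip 0.06 [[[62.0, 211.0]], [[160.0, 211.0]], [[157.0, 273.0]]]
tab 0.079 [[[220.0, 190.0]], [[257.0, 190.0]], [[248.0, 255.0]], [[214.0, 257.0]]]
tab 0.045 [[[201.0, 154.0]], [[232.0, 154.0]], [[227.0, 211.0]], [[197.0, 212.0]]]
```

Request:
jog_arm:
  plan:
    - [[-0.3, 0, -1], 0]
    - [[0, 0, -0.7], 0]
    - [[0.06, 0.5, 0], 0]
    - [[0.06, 0.5, 0], 0]
    - [[0.05, 0.5, 0], 0]
    - [[0.06, 0.5, 0], 0]
    - [[0.05, 0.5, 0], 0]
    - [[0.06, 0.5, 0], 0]
    - [[0.05, 0.5, 0], 0]
    - [[0.06, 0.5, 0], 0]
    - [[0, 0, 0], 0]
    - [[0, 0, 0], 0]

```text
clock: 4.5
tcp_pos: [0.5016, 0.0512, 0.1268]
orientation: [-0.175, -3.136, -0.0]
contact_force: [-0.8, -0.6, 0.1]
grip_width: 0.0001
```

Run:
```python
from h import *
o=get_obs();print(o['clock'],o['tcp_pos'],o['contact_force'])
w=grab_frame('wrist');s=grab_frame('scene')
a=w[120:320,200:480];b=s[180:320,180:376]
im=np.vstack([cv2.resize(a,(420,300)),cv2.resize(b,(420,300))])
cv2.imwrite('pics/s3.png',im[:,:,::-1])
```

```text
4.5 [0.50163736 0.05119992 0.1268444 ] [-0.76273254 -0.61130579  0.14592397]
```

View pics/s3.png

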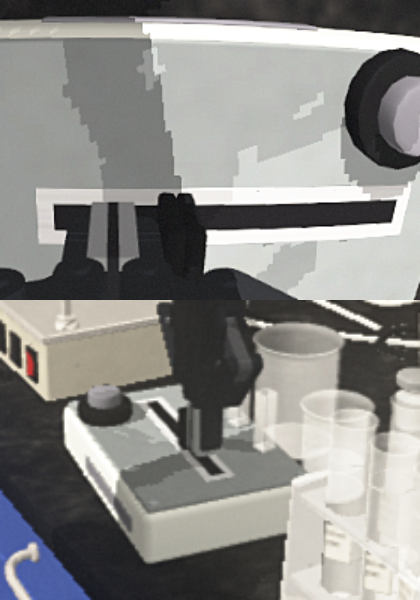

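The tab looks pushed by the thicker part of the left finger, since there's a gap at the tip. I'll estimate the slide from pixels: tab base-left at crop (159,195), top-right about (207,210).

Run:
```python
from ov import *
c=get_calibration('wrist')
k=lambda P:((wproj(P,c)-[200,120])*1.5).round(0)[0].tolist()
w=-.112;M=R.from_euler('z',w).as_matrix();O=np.array([.5075,.0945,0])
for s in(.006,.012,.018,.024):
    print(s,'base',[k(O+M@[-.012,s-.05+j,.045]) for j in(-.006,.006)],'top',[k(O+M@[i,s-.05+j,.079]) for i in(-.012,.012) for j in(-.006,.006)])
print('slot axis ends',k(O+M@[0,-.0625,.045]),k(O+M@[0,.0625,.045]),'key',k(O+M@[-.042,.055,.067]))
```

```text
0.006 base [[93.0, 183.0], [129.0, 183.0]] top [[88.0, 231.0], [132.0, 231.0], [90.0, 302.0], [131.0, 302.0]]
0.012 base [[111.0, 183.0], [146.0, 183.0]] top [[110.0, 231.0], [154.0, 231.0], [111.0, 302.0], [151.0, 301.0]]
0.018 base [[129.0, 183.0], [164.0, 183.0]] top [[132.0, 231.0], [176.0, 231.0], [131.0, 302.0], [171.0, 301.0]]
0.024 base [[146.0, 183.0], [182.0, 183.0]] top [[154.0, 231.0], [198.0, 230.0], [151.0, 301.0], [191.0, 300.0]]
slot axis ends [58.0, 215.0] [386.0, 207.0] key [422.0, 116.0]
```

Request:
jog_arm:
  plan:
    - [[0.02, 0.2, 0], 0]
    - [[0.02, 0.2, 0], 0]
    - [[0, 0, 0], 0]

```text
clock: 4.9
tcp_pos: [0.502, 0.0539, 0.1269]
orientation: [-0.177, -3.136, 0.002]
contact_force: [-0.1, -4.2, 0.5]
grip_width: 0.0
```

Request:
jog_arm:
  plan:
    - [[0.02, 0.2, 0], 0]
    - [[0, 0, 0], 0]

```text
clock: 5.1
tcp_pos: [0.5022, 0.0557, 0.1268]
orientation: [-0.178, -3.136, 0.002]
contact_force: [-0.6, -5.5, 0.6]
grip_width: 0.0001
```

Request:
jog_arm:
  plan:
    - [[0.01, 0.1, 0], 0]
    - [[0, 0, 0], 0]

```text
clock: 5.3
tcp_pos: [0.5023, 0.0566, 0.1269]
orientation: [-0.178, -3.136, 0.002]
contact_force: [-1.2, -5.8, 1.1]
grip_width: -0.0001
```

Request:
jog_arm:
  plan:
    - [[0.01, 0.1, 0], 0]
    - [[0, 0, 0], 0]

```text
clock: 5.5
tcp_pos: [0.5024, 0.0575, 0.1269]
orientation: [-0.178, -3.136, 0.002]
contact_force: [-0.9, -5.4, 1.6]
grip_width: 0.0
```

Request:
jog_arm:
  plan:
    - [[0.01, 0.1, 0], 0]
    - [[0, 0, 0], 0]

```text
clock: 5.7
tcp_pos: [0.5025, 0.0585, 0.1269]
orientation: [-0.178, -3.136, 0.002]
contact_force: [-0.7, -5.9, 1.1]
grip_width: -0.0001
```

Request:
jog_arm:
  plan:
    - [[0.01, 0.1, 0], 0]
    - [[0, 0, 0], 0]

```text
clock: 5.9
tcp_pos: [0.5026, 0.0594, 0.1269]
orientation: [-0.178, -3.136, 0.002]
contact_force: [-0.9, -5.4, 1.1]
grip_width: -0.0001
```

Request:
jog_arm:
  plan:
    - [[0.01, 0.1, 0], 0]
    - [[0, 0, 0], 0]

```text
clock: 6.1
tcp_pos: [0.5029, 0.0618, 0.1269]
orientation: [-0.176, -3.137, 0.0]
contact_force: [0.4, 0.2, 1.3]
grip_width: 0.0003
```

Request:
jog_arm:
  plan:
    - [[0.01, 0.1, 0], 0]
    - [[0, 0, 0], 0]

```text
clock: 6.3
tcp_pos: [0.5031, 0.0638, 0.1269]
orientation: [0.174, 3.137, 0.001]
contact_force: [0.7, 0.2, -0.2]
grip_width: -0.0
```

Request:
jog_arm:
  plan:
    - [[0.02, 0.2, 0], 0]
    - [[0.02, 0.2, 0], 0]
    - [[0.02, 0.2, 0], 0]
    - [[0.03, 0.2, 0], 0]
    - [[0, 0, 0], 0]

```text
clock: 6.8
tcp_pos: [0.5038, 0.0698, 0.1269]
orientation: [-0.177, -3.136, 0.002]
contact_force: [-1.0, -4.2, 2.0]
grip_width: 0.0
```

Request:
jog_arm:
  plan:
    - [[0.01, 0.1, 0], 0]
    - [[0, 0, 0], 0]

```text
clock: 7.0
tcp_pos: [0.5039, 0.0707, 0.1269]
orientation: [-0.177, -3.136, 0.002]
contact_force: [-0.8, -5.4, 1.6]
grip_width: -0.0002
```

Request:
jog_arm:
  plan:
    - [[0.01, 0.1, 0], 0]
    - [[0, 0, 0], 0]

```text
clock: 7.2
tcp_pos: [0.504, 0.0716, 0.1269]
orientation: [-0.178, -3.136, 0.002]
contact_force: [-1.6, -5.1, 1.9]
grip_width: -0.0
```

Request:
jog_arm:
  plan:
    - [[0.01, 0.1, 0], 0]
    - [[0, 0, 0], 0]

```text
clock: 7.4
tcp_pos: [0.5041, 0.0725, 0.1269]
orientation: [-0.178, -3.136, 0.002]
contact_force: [-0.5, -5.9, 2.1]
grip_width: 0.0001
```

Request:
jog_arm:
  plan:
    - [[0.01, 0.1, 0], 0]
    - [[0, 0, 0], 0]

```text
clock: 7.6
tcp_pos: [0.5042, 0.0735, 0.1269]
orientation: [-0.178, -3.136, 0.002]
contact_force: [-1.0, -5.6, 2.8]
grip_width: 0.0001
```

Request:
jog_arm:
  plan:
    - [[0.01, 0.1, 0], 0]
    - [[0, 0, 0], 0]

```text
clock: 7.8
tcp_pos: [0.5045, 0.076, 0.1269]
orientation: [0.176, 3.137, 0.0]
contact_force: [0.4, 0.6, 0.6]
grip_width: -0.0
```

Request:
jog_arm:
  plan:
    - [[0.01, 0.1, 0], 0]
    - [[0, 0, 0], 0]

```text
clock: 8.0
tcp_pos: [0.5046, 0.0778, 0.1269]
orientation: [0.174, 3.137, 0.001]
contact_force: [-0.0, -0.3, 0.5]
grip_width: -0.0001
```

Request:
jog_arm:
  plan:
    - [[0.02, 0.2, 0], 0]
    - [[0.02, 0.2, 0], 0]
    - [[0.02, 0.2, 0], 0]
    - [[0.03, 0.2, 0], 0]
    - [[0, 0, 0], 0]

```text
clock: 8.5
tcp_pos: [0.5052, 0.0838, 0.1269]
orientation: [-0.177, -3.136, 0.002]
contact_force: [-0.8, -4.1, 2.0]
grip_width: 0.0003
```

Request:
jog_arm:
  plan:
    - [[0.01, 0.1, 0], 0]
    - [[0, 0, 0], 0]

```text
clock: 8.7
tcp_pos: [0.5054, 0.0847, 0.1269]
orientation: [-0.178, -3.136, 0.002]
contact_force: [0.8, -5.6, 1.8]
grip_width: 0.0002
```

Request:
jog_arm:
  plan:
    - [[0.01, 0.1, 0], 0]
    - [[0, 0, 0], 0]

```text
clock: 8.9
tcp_pos: [0.5054, 0.0856, 0.1269]
orientation: [-0.178, -3.136, 0.002]
contact_force: [0.2, -5.5, 1.8]
grip_width: 0.0
```

Request:
jog_arm:
  plan:
    - [[0.01, 0.1, 0], 0]
    - [[0, 0, 0], 0]

```text
clock: 9.1
tcp_pos: [0.5056, 0.0865, 0.1269]
orientation: [-0.178, -3.136, 0.002]
contact_force: [-1.0, -5.5, 2.2]
grip_width: 0.0003
```

Request:
jog_arm:
  plan:
    - [[0.01, 0.1, 0], 0]
    - [[0, 0, 0], 0]

```text
clock: 9.3
tcp_pos: [0.5057, 0.0875, 0.1269]
orientation: [-0.178, -3.136, 0.002]
contact_force: [-1.0, -5.3, 1.3]
grip_width: -0.0
```

Request:
jog_arm:
  plan:
    - [[0.01, 0.1, 0], 0]
    - [[0, 0, 0], 0]

```text
clock: 9.5
tcp_pos: [0.506, 0.09, 0.1269]
orientation: [0.176, 3.137, 0.0]
contact_force: [-0.1, -0.4, -0.4]
grip_width: 0.0003
```

Request:
jog_arm:
  plan:
    - [[-0.2, -1.5, 0], 0]
    - [[0, 0, 2], 0]
    - [[0, 0, 2], 0]
    - [[0, 0, 2], 0]
    - [[-1, 2, 0], 0]
    - [[-1, 3, 0], 0]
    - [[-1, 3, 0], 0]
    - [[0, 0, 0], 0]
    - [[0, 0, 0], 0]

```text
clock: 10.4
tcp_pos: [0.4737, 0.155, 0.1869]
orientation: [-0.173, -3.137, -0.0]
contact_force: [0.5, -1.0, -0.4]
grip_width: 0.0001
```

Run:
```python
from ov import *
o=get_obs();c=get_calibration('wrist');print(o['clock'],o['tcp_pos'],o['contact_force'])
w=grab_frame('wrist')
overlay(w,[.5075,.0945,-.112,.070],lambda l:wproj(l,c),170,110,200,150,4,'pics/w4.png')
T=R.from_rotvec(o['orientation']).as_matrix()
print('tip px',((wproj(o['tcp_pos']+T@[0,0,.073],c)-[170,110])*4).round())
```

```text
10.4 [0.47371111 0.1549967  0.18690581] [ 0.54929582 -0.96828495 -0.41530026]
tip px [[416. 639.]]
```

View pics/w4.png

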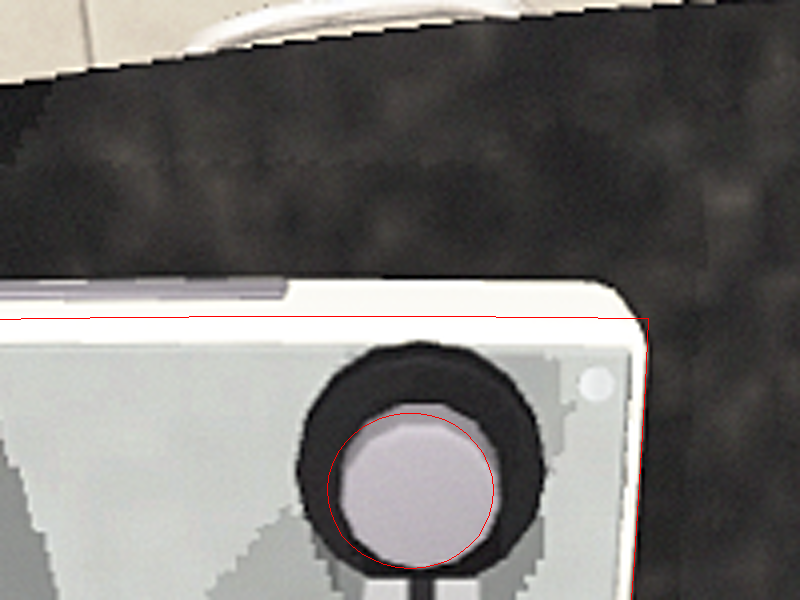

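The overlay lands on the key, which is at about (0.472, 0.155), within 1–2 mm of straight under the fingertips. Before pressing I'll check the tab.

Run:
```python
from ov import *
c=get_calibration('wrist');w=grab_frame('wrist')
overlay(w,[.5075,.0945,-.112,.070],lambda l:wproj(l,c),60,170,260,190,3,'pics/w5.png')
```

```text
(no output)
```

View pics/w5.png

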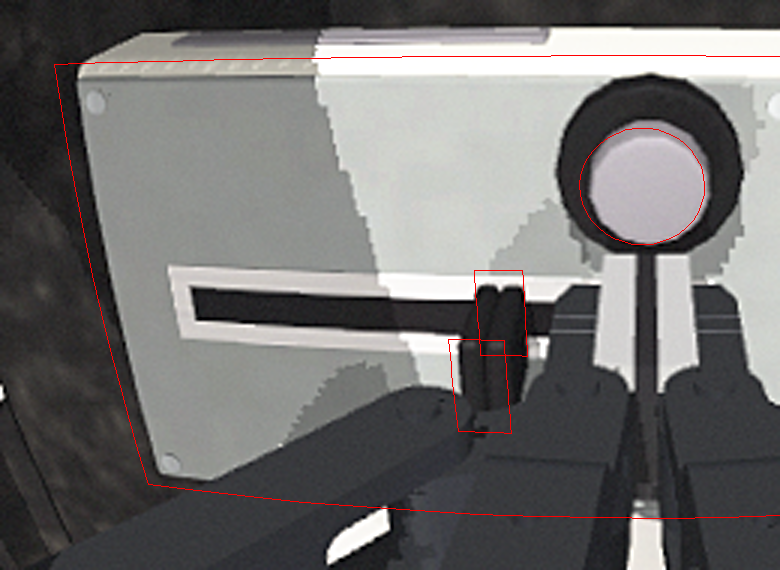

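The tab matches the 0.070 model within 1–2 mm (stops are 14 mm apart), so it's in the third click. Now I'll press the key.

Request:
jog_arm:
  plan:
    - [[-0.15, 0, -2], 0]
    - [[0, 0, -1.5], 0]
    - [[0, 0, -0.5], 0]
    - [[0, 0, 0], 0]
    - [[0, 0, 0], 0]

```text
clock: 11.0
tcp_pos: [0.473, 0.1543, 0.1474]
orientation: [0.177, 3.136, 0.0]
contact_force: [0.2, -1.6, 0.7]
grip_width: -0.0
```

Request:
jog_arm:
  plan:
    - [[0, 0, -0.2], 0]
    - [[0, 0, -0.2], 0]
    - [[0, 0, -0.2], 0]
    - [[0, 0, 0], 0]

```text
clock: 11.4
tcp_pos: [0.4723, 0.155, 0.1408]
orientation: [-0.175, -3.136, 0.0]
contact_force: [0.5, -0.1, 0.0]
grip_width: 0.0003
```

Request:
jog_arm:
  plan:
    - [[0, 0, -0.2], 0]
    - [[0, 0, 0], 0]

```text
clock: 11.6
tcp_pos: [0.4725, 0.155, 0.1389]
orientation: [0.175, 3.137, 0.0]
contact_force: [-0.5, -0.4, 1.9]
grip_width: 0.0
```

Request:
jog_arm:
  plan:
    - [[0, 0, -0.2], 0]
    - [[0, 0, 0], 0]

```text
clock: 11.8
tcp_pos: [0.4726, 0.155, 0.1369]
orientation: [0.176, 3.136, 0.0]
contact_force: [0.7, -0.5, 1.2]
grip_width: 0.0001
```

Request:
jog_arm:
  plan:
    - [[0, 0, -0.2], 0]
    - [[0, 0, 0], 0]

```text
clock: 12.0
tcp_pos: [0.4726, 0.155, 0.1349]
orientation: [0.176, 3.136, 0.0]
contact_force: [0.1, 0.1, 3.3]
grip_width: -0.0002
```

Request:
jog_arm:
  plan:
    - [[0, 0, -0.2], 0]
    - [[0, 0, 0], 0]

```text
clock: 12.2
tcp_pos: [0.4726, 0.155, 0.1336]
orientation: [-0.176, -3.137, -0.001]
contact_force: [-3.0, -0.0, 12.4]
grip_width: -0.0
```

Request:
jog_arm:
  plan:
    - [[0, 0, -0.1], 0]
    - [[0, 0, 0], 0]

```text
clock: 12.4
tcp_pos: [0.4727, 0.155, 0.1333]
orientation: [-0.176, -3.136, -0.002]
contact_force: [-5.7, -0.4, 22.6]
grip_width: -0.0001
```

The key bottomed out: TCP 0.1335 puts the tip at about 60.5 mm, and the force jumped from 3.3 to 22 N. Now I'll lift off.

Request:
jog_arm:
  plan:
    - [[0, 0, 0.5], 0]
    - [[0, 0, 1], 0]
    - [[0, 0, 2], 0]
    - [[0, 0, 3], 0]
    - [[0, 0, 4], 0]
    - [[-1.5, 0, 3], 0]
    - [[-1, 0, 2], 0]
    - [[0, 0, 0], 0]
    - [[0, 0, 0], 0]

```text
clock: 13.3
tcp_pos: [0.4473, 0.155, 0.2869]
orientation: [0.175, 3.136, 0.001]
contact_force: [0.3, -0.2, -0.3]
grip_width: 0.0
```

Run:
```python
from ov import *
o=get_obs();print(o['clock'],o['tcp_pos'],o['contact_force'])
c=get_calibration('wrist');w=grab_frame('wrist')
overlay(w,[.508,.0955,-.112,.070],lambda l:wproj(l,c),120,120,260,190,3,'pics/w6.png')
```

```text
13.3 [0.44727229 0.15500964 0.28692586] [ 0.30534032 -0.1868403  -0.32147229]
```

View pics/w6.png

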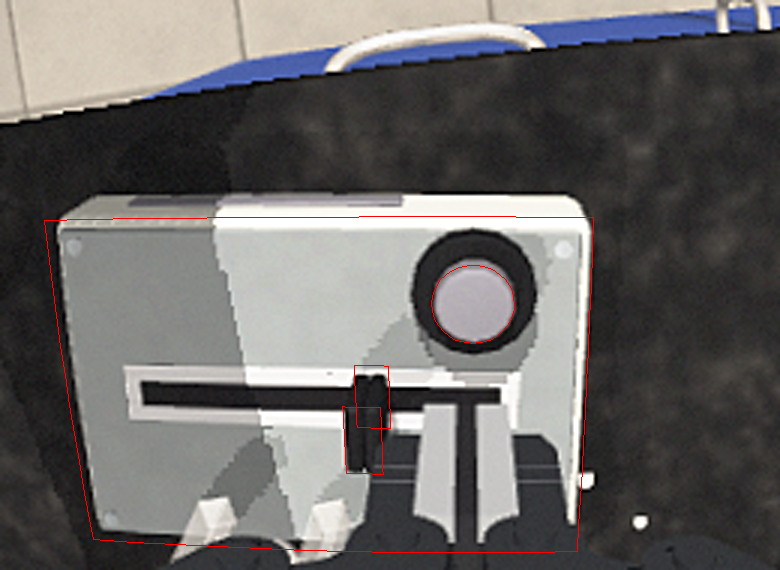

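The key fits the "up" outline, the tab sits in the 0.070 outline, both cuvettes are standing and nothing is in contact. Handing in.

```bash
python3 -c "
from bench import *
print(hand_in())"
```

```text
the job is handed in; nothing more can be done
None
```

I pushed the tab left with the outside of the closed fingers, through three force-detected clicks, then backed away. I then pressed the start key down to its stop, lifted clear and handed in at about 13 s of the 72 s allowed.

- **Clicks:** the force fell from about 5.5 N to zero at TCP y ≈ 0.060, 0.074 and 0.088, which matches the 14 mm spacing of the stops.
- **Tab:** the final wrist picture fits the model with the slide at 0.070 m, within about 1–2 mm.
- **Start key:** the force rose to 22 N at the bottom, with the fingertip about 60.5 mm above the worktop, against 61 mm for fully down. In the final picture the key is up again.
- **Bystanders and contact:** both cuvettes were standing in the final picture and the contact force was about zero. I did not view the beakers again at the end. The arm stayed well above their height whenever it was near them.
- **Disagreements:** the top camera and the other two views differed by about 5 mm on the photometer's position. I settled it with a combined fit, the contact forces and close-up overlays. The thicker part of the finger touched the tab before the tip did, so contact came about 5 mm earlier than I had worked out. The crest positions corrected for that.

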